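# Lift a flask out of the block warmer and hold it up to the inspection camera

## Robot

A 6-joint arm with a two-finger parallel gripper is mounted at the origin on the work surface. World frame = base frame: x ahead of the robot, y to its left, z up, the work surface at z = 0. Lengths are in m, angles in rad, forces in N, time in s.
With the tool pointing down it reaches from about 0.225 to 0.875 m from the base axis. Payload 3.4 kg.
Tool frame: the origin (TCP) lies on the centre line of the jaws, within the pads' length; the fingertips stand 17 mm ahead of it and the grasp point (between the pads) lies 2 mm behind it; z points along the fingers, y is the line along which they close (so a half turn about z gives the same grasp; the last joint's range is limited). The gripper opens to 85 mm and grips with 20 to 120 N. Pads are 22 mm wide; open, the fingers measure 114 mm over their backs; the gripper's body (76 mm by 85 mm) begins 54 mm behind the grasp point. The pads swing forward as they close: fully open they stand 13 mm farther back than shut.
Start: joints at [1.14, 0.276, 1.505, -0, 1.361, -0.121], TCP at [0.175, 0.548, 0.248] pointing down, gripper open.
Joint ranges: [-2.89, 2.89], [-0.75, 2.08], [0.22, 2.7], [-1.18, 4.32], [0.11, 2.71], [-2.7, 2.7]. Speed limits (rad/s): [2.57, 2.57, 3.14, 3.14, 3.14, 3.14].

## Interface

Orientations are given as a unit quaternion [w, x, y, z].
In Python, from rig import manip gives the robot as it stands.
- The arm moves only by the tool move_arm, never from a script. Its argument "steps" is one flat list of numbers, 7 for each row, row after row: the turn, a rotation vector about the world's x, y, z normalised to -1 to 1, where 1 is 360 degrees, then the shift along the world's x, y, z normalised to -1 to 1, where 1 is 1 m, then the opening, from -1 (shut) to 1 (fully open). A call has exactly 10 rows; each row is the pose to reach, as a shift and turn from the pose commanded when the call began, turning the shorter way round; what a row does not reach only later rows make up. A row lasts 1/10 s, in which the tool goes at most 50 mm and 8.59 degrees, less where a joint would pass 70% of its speed; a pose out of reach is approached as far as the arm can. A call with a number of a shift or a turn outside -1 to 1 is refused whole. A call with a gripper value outside its range is refused whole. The fingers move at their own pace and stop on an object; "squeeze" is the grip in N (left out, the last holds). Time passes only in rows, so rows that repeat a pose let the fingers close, or fill a call up. It gives the time, the measured TCP pose, the force, the opening and the grip force at its end, in the units of the state.
- manip.get_state(): the state, without advancing time (a new reading comes with each control period).
- manip.get_image(name): name is "side" or "top"; returns a dict with "pixels" (420x560x3 uint8, blue, green, red), "fx", "fy", "cx", "cy" (pixels), "D" ([k1, k2, p1, p2, k3] as OpenCV has them; the pictures are not rectified), "R" (3x3) and "t" (3): a world point X has camera coordinates R X + t. Camera axes: x right, y down, z forward; pixel columns grow to the right and rows downward; lengths in m; the calibration is good to about 2 mm. A picture is of the moment at which its call begins. There is no depth.
- manip.sign_off(): hands the job in; it is judged then, once.
The state is a dict: "clock": time; "qpos": joint angles; "qd": joint speeds; "effort": joint torques, N m; "position": TCP position; "ee_rot": TCP orientation; "contact_force": force on the tool from outside, world axes, zero at the start; "moment": the same for the moment, N m; "width": finger opening in m; "gripper_force": force on a finger pad.
Only numpy, scipy, OpenCV 4.12 (cv2) and the standard library are available. Lean on these libraries where they do the work, as an engineer would, in place of code of your own. Each camera call takes 0.05 s, during which the arm holds its last target. There are 200 camera calls.

## Task

Press the red lift lever of the white block warmer down until it clicks and stays down by itself, so that the blue-capped flask rises out of its well, then take that flask out. Hold it in the air in front of the inspection camera, cap straight up as the camera sees it, its middle 9 cm from the lens on the line of sight and tipped so that a broad face is square to the lens, and finish there with the flask still held and still in the gripper. Leave the lever latched and everything else on the bench as it is.

Things in the scene. Friction and masses are not known exactly. Their poses are not given: they have to be found in the camera images.
- warmer: White block warmer fixed to the bench, 150 (x) x 130 (y) x 100 mm high; its flask well, 24 (x) x 44 (y) mm, opens in the middle of the flat top. Origin: centre of the underside, straight below the well; x and y along the sides. The lever stands out from its -y side. Turned by at most 0.35 rad from the robot's axes.
- lever (a joint): Lift lever, hinged along the warmer's x, 77 mm to the -y side of the well axis, 80 mm above the bench. 0 = up, at rest (slants up 0.25 rad); 0.5 rad = fully down on its stop (slants down 0.25). A spring resists with up to about 9 N at the pad until about 0.41 rad, then it snaps to the stop and a detent keeps it there. The lifter in the well rises 100 mm per rad: 50 mm when latched.
- lever_pad (a point): Middle of the upper face of the red press pad (36 x 30 mm) at the lever's end, 85 mm from the hinge along the arm. It stands 105 mm above the bench with the lever up and drops to 63 mm when latched, nearly straight down (2 mm sideways).
- flask: Flask to show: amber, flat, blue cap, pale panel on each broad face, 0.09 kg. Body 20 (x) x 40 (y) x 60 mm high, neck, then a cap 18 mm across from 62 to 76 mm. Origin: centre of its underside; z up through the cap; x normal to the broad faces. Sits in the well, axes along the warmer's, cap about level with the warmer's top; once latched, the body's upper 36 mm stands clear.
- flask_mid (a point): Middle of the flask without its cap, on its axis, 31 mm above its underside.
- camera_stand: Fixed stand of the inspection camera: dark foot 140 x 130 x 12 mm and a round steel post 18 mm thick, 332 mm high. Origin: centre of the foot's underside, on the post's axis; the camera looks to the stand's -x side. The height of the head on the post differs from time to time.
- lens (a point): Centre of the front glass of the grey lens barrel (38 mm across, standing out 30 mm from the black head, 60 x 52 x 46 mm). Axes: the camera looks along -x, always 20 degrees below level; y is level; z is square to the line of sight, its upper end leaning 20 degrees from vertical away from the camera.
- focus (a point): Empty point in the air on the line of sight, 90 mm in front of the lens glass, where the flask's middle must be; axes as for the lens. The flask is right when its z points along this z and its x along this x (or the opposite).
- spare_flask: Bystander: another flask of the same size with a white cap, standing loose on the bench. Origin under its centre.
- tip_rack: Bystander: blue rack of pipette tips, 85 x 125 x 60 mm, loose. Origin under its centre.
- green_vial: Bystander: small round vial with a green label, 30 mm across, 55 mm high, loose. Origin under its centre.
- white_jar: Bystander: round white jar, 44 mm across, 60 mm high, loose. Origin under its centre.
- well_dish: Bystander: clear dish with four round wells, 66 x 66 x 18 mm, loose. Origin under its centre.
- petri: Bystander: shallow glass dish, 90 mm across, 16 mm high, loose. Origin under its centre.
- dispenser: Bystander: slim white dispenser with a plunger and a red tip, 145 mm long, 24 mm high, lying loose. Origin under it, near its middle.

How it is judged:
On the way, in this order (a step that is already met when the one before it is completed fails the run):
1. the lever stays latched down by itself, untouched, with the flask raised in the well (value of joint lever above 0.46 rad and contact force between each of the fingers, the arm and warmer below 0.3 N and z of flask_mid in the frame of warmer between 0.095 and 0.118 m), for 0.2 s.
2. the flask is held clear of the well, the lever still latched (value of joint lever above 0.46 rad and contact force between the fingers and flask above 1 N and height (world z) of flask_mid above 0.135 m and contact force between flask and warmer below 0.5 N), for 0.1 s.
At the end, for the whole second after the job is handed in: The flask is held in the fingers, still and touching neither warmer nor camera, cap up, its middle within 15 mm of the point 90 mm in front of the lens, its broad faces square to the line of sight and its width level, each within 0.15 rad (8.6 degrees); the lever is still latched (over 0.46 rad) (distance between flask_mid and focus below 0.015 m and angle between the x axis of flask and the x axis of focus, either way round below 0.15 rad and angle between the y axis of flask and the y axis of focus, either way round below 0.15 rad and angle between flask's own z axis and vertical below 0.7 rad and contact force between the fingers and flask above 1 N and height (world z) of flask_mid above 0.12 m and contact force between flask and warmer below 0.5 N and contact force between flask and camera_stand below 0.5 N and linear speed of flask below 0.02 m/s and angular speed of flask below 0.2 rad/s and value of joint lever above 0.46 rad); the arm keeps its last pose, push and grip.
It fails at once if a loose bystander is shifted by more than 30 mm (distance of any of spare_flask, tip_rack, green_vial, white_jar, well_dish, petri, dispenser from where it was at the start of the episode above 0.03 m).
It fails at once if the camera is knocked out of its setting (lens shifted over 10 mm) (distance of lens from where it was at the start of the episode above 0.01 m).
It also fails if it takes over 46 s, if anything falls off the work surface, if the arm or the gripper's body presses on something with over 40 N, if the wrist force passes 120 N, or if a joint passes its speed limit or range.

## Working session

There is one attempt and no reset: what is moved stays moved. The work goes in short steps, Python scripts to look and compute and a tool call to move; the robot and the scene stay as the last step left them, time stands still between calls to the robot, and variables do not carry over. Pictures are saved under pics/ and viewed, at most 10 in all, crops included, and the job is handed in when it is done.

Besides the shell and the picture viewer there is one more tool, called after ">>>" as a command line: name --argument value ..., lists and objects as JSON in quotes. move_arm: Moves the arm, as the interface text tells. Scaled input: -1 to 1 covers 1 m each way for a shift and 360 degrees each way for a turn. Its arguments: {"type":"object","properties":{"steps":{"type":"array"},"squeeze":{"type":"number"}},"required":["steps"]}

```bash
mkdir -p pics; cat > h.py <<'E'
import numpy as np, cv2
from rig import manip
def grab(n):
    im=manip.get_image(n); return im
def K(im): return np.array([[im['fx'],0,im['cx']],[0,im['fy'],im['cy']],[0,0,1.]])
def ray(im,uv):
    p=cv2.undistortPoints(np.array(uv,float).reshape(-1,1,2),K(im),np.array(im['D'],float)).reshape(-1,2)
    R=np.array(im['R']);t=np.array(im['t'])
    d=np.c_[p,np.ones(len(p))]@R; d/=np.linalg.norm(d,axis=1)[:,None]
    return -R.T@t,d
def onz(im,uv,z):
    c,d=ray(im,uv); return c+d*((z-c[2])/d[:,2])[:,None]
def tri(a,ua,b,ub):
    c1,d1=ray(a,ua);c2,d2=ray(b,ub);out=[]
    for x,y in zip(d1,d2):
        s=np.linalg.lstsq(np.c_[x,-y],c2-c1,rcond=None)[0]
        p,q=c1+s[0]*x,c2+s[1]*y; out.append(np.r_[(p+q)/2,np.linalg.norm(p-q)])
    return np.array(out)
def proj(im,X):
    R=np.array(im['R'],float);t=np.array(im['t'],float)
    return cv2.projectPoints(np.array(X,float).reshape(-1,1,3),cv2.Rodrigues(R)[0],t,K(im),np.array(im['D'],float))[0].reshape(-1,2)
E
python3 - <<'E'
from h import *
import pickle
d={n:grab(n) for n in('side','top')}
pickle.dump(d,open('i0.pkl','wb'))
for n in d: 
    cv2.imwrite(f'pics/{n}0.png',cv2.resize(d[n]['pixels'],(800,600))); print(n,-np.array(d[n]['R']).T@d[n]['t'],d[n]['fx'],d[n]['R'])
print(manip.get_state())
E
```

```text
side [ 0.19708674 -0.85608305  0.88204695] 408.3911041964239 [[ 0.90386149 -0.42725823 -0.02201864]
 [-0.28684285 -0.56702155 -0.7721449 ]
 [ 0.31742022  0.70422792 -0.63506491]]
top [ 0.32751244 -0.01404679  1.40775181] 460.54871667809505 [[-0.02957913 -0.9995229   0.00889035]
 [-0.98455232  0.02759821 -0.17290189]
 [ 0.17257404 -0.0138673  -0.98489893]]
{'clock': 0.1, 'qpos': array([ 1.14000972e+00,  2.76559855e-01,  1.50601749e+00,  1.91822929e-05,
        1.36071517e+00, -1.21005818e-01]), 'qd': array([-2.03131660e-03, -2.03141142e-03, -2.42487054e-03,  4.28617320e-04,
        1.72188383e-03,  5.85724313e-05]), 'effort': array([ 2.12064333e-03, -4.17702484e+01, -2.46403885e+01, -7.76730053e-05,
        5.83109184e-03, -5.84067919e-06]), 'position': array([0.17510177, 0.5472184 , 0.2475058 ]), 'ee_rot': array([-2.40552673e-04,  1.54273737e-01,  9.88027779e-01, -8.15231683e-04]), 'contact_force': array([-0.09576276,  0.54664144,  1.10071175]), 'moment': array([ 0.03888665, -0.0168568 , -0.03815791]), 'gripper_force': 0.0, 'width': 0.08542399034246265}
```

View pics/side0.png

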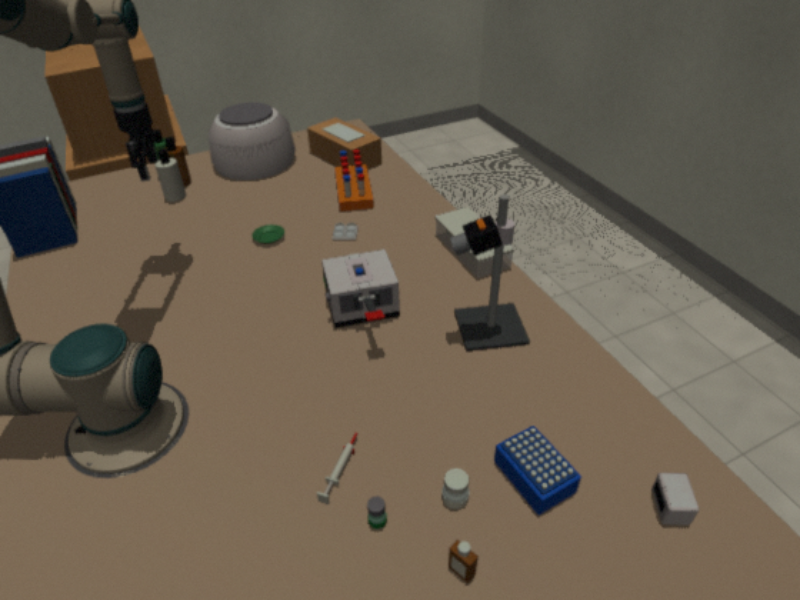

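View pics/top0.png

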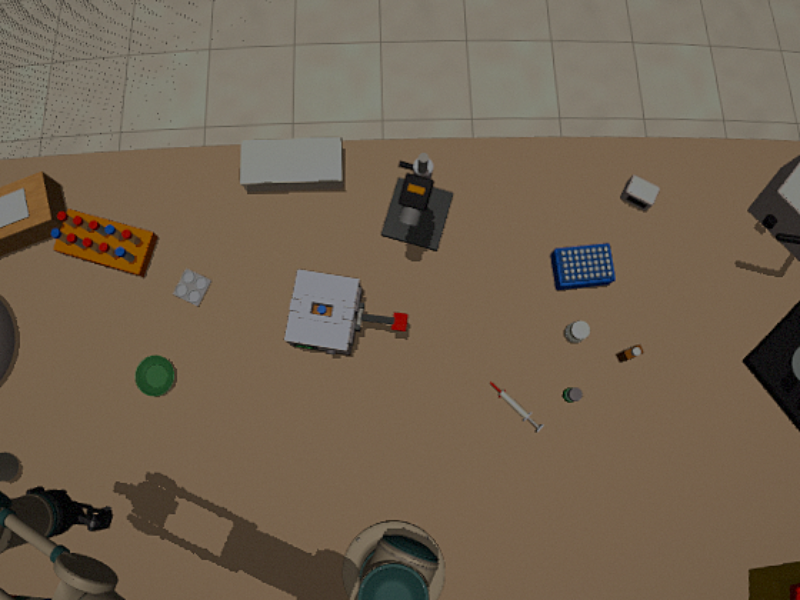

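The side view shows the warmer at about (360,285), its pad at (375,316) and the lens at (460,242). In the top view the blue cap is at (321,310), the pad at (400,321) and the barrel at (410,215).

```bash
python3 - <<'E'
from h import *
import pickle
d=pickle.load(open('i0.pkl','rb'))
def blob(im,box,f):
    x0,y0,x1,y1=box; p=im['pixels'][y0:y1,x0:x1].astype(int)
    m=f(p[...,0],p[...,1],p[...,2]).astype(np.uint8)
    n,l,s,c=cv2.connectedComponentsWithStats(m)
    k=1+s[1:,4].argmax(); return c[k]+[x0,y0],s[k],(l==k)
s,t=d['side'],d['top']
red=lambda b,g,r:(r>110)&(g<r*.45)&(b<r*.45)
blu=lambda b,g,r:(b>80)&(b>1.4*r)
R1,a,_=blob(s,(240,205,285,230),red);R2,b,_=blob(t,(265,210,295,240),red)
B1,c,_=blob(s,(235,175,270,205),blu);B2,e,_=blob(t,(205,200,245,235),blu)
print(R1,a,R2,b,B1,c,B2,e)
print('pad',tri(s,[R1],t,[R2]),'cap',tri(s,[B1],t,[B2]))
print('cap z=.1',onz(t,[B2],.1), 'pad z .105',onz(t,[R2],.105))
w,sw,m=blob(t,(190,180,262,255),lambda b,g,r:(b>130)&(abs(r-b)<30))
cn=max(cv2.findContours(m.astype(np.uint8),0,2)[0],key=cv2.contourArea)+[190,180]
rc=cv2.minAreaRect(cn);P=onz(t,cv2.boxPoints(rc),.1);print(rc,P,P.mean(0))
for i in range(4): v=P[(i+1)%4]-P[i];print(np.linalg.norm(v),np.degrees(np.arctan2(v[1],v[0])))
def crop(im,x0,y0,w,h,k): return cv2.resize(im['pixels'][y0:y0+h,x0:x0+w],None,fx=k,fy=k,interpolation=cv2.INTER_CUBIC)
A=crop(s,300,130,80,120,5);B=crop(t,255,95,80,120,5)
cv2.imwrite('pics/cam.png',np.hstack([A,B]))
E
```

```text
[262.07843137 219.90196078] [16 12 13  6 51] [279.46363636 224.75454545] [  9   9  12  13 110] [250.88235294 188.58823529] [14 12  5  4 17] [224.65517241 215.89655172] [17 13  6  6 29]
pad [[ 0.51238243 -0.02966032  0.10268254  0.00068005]] cap [[0.5421824  0.1275313  0.09972941 0.00081738]]
cap z=.1 [[0.5425407  0.12741329 0.1       ]] pad z .105 [[ 0.51172107 -0.02955179  0.105     ]]
((224.60809326171875, 216.351318359375), (44.058921813964844, 50.47048568725586), 9.462323188781738) [[0.48155537 0.20262897 0.1       ]
 [0.62683367 0.1783438  0.1       ]
 [0.60159957 0.05183404 0.1       ]
 [0.45755728 0.07822482 0.1       ]] [0.54188647 0.12775791 0.1       ]
0.1472941081682729 -9.489992787714534
0.12900186053756552 -101.28038135047584
0.1464399378896462 169.61767376787722
0.1266976730833224 79.08151431905401
```

View pics/cam.png

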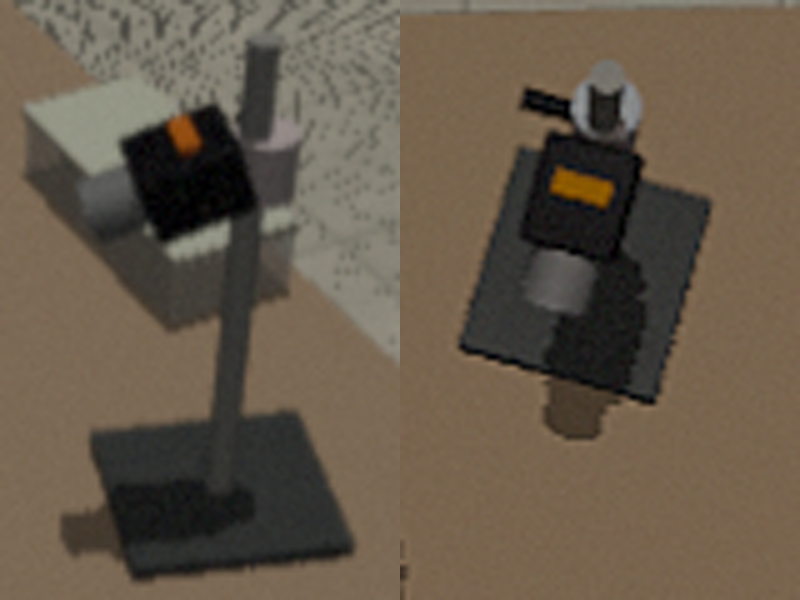

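The barrel front is centred at about (98,212) in the side crop and (558,298) in the top crop. The foot corners in the top crop are (520,150), (710,203), (655,403) and (462,347).

```bash
python3 - <<'E'
from h import *
import pickle
d=pickle.load(open('i0.pkl','rb'));s,t=d['side'],d['top']
S=lambda q:np.array(q,float)/5+[300,130]-0.4
T=lambda q:(np.array(q,float)-[400,0])/5+[255,95]-0.4
L=tri(s,S([[98,212],[92,190],[105,235]]),t,T([[558,298]]*3));print(L)
O=tri(s,S([[184,134]]),t,T([[582,187]]));print('orange',O)
F=onz(t,T([[520,150],[710,203],[655,403],[462,347]]),.012);print(F.mean(0))
for i in range(4):v=F[(i+1)%4]-F[i];print(np.linalg.norm(v),np.degrees(np.arctan2(v[1],v[0])))
print('foot side',onz(s,S([[93,435],[297,412],[353,548],[135,572]]),.012).mean(0))
F2=onz(s,S([[93,435],[297,412],[353,548],[135,572]]),.012)
for i in range(4):v=F2[(i+1)%4]-F2[i];print(np.linalg.norm(v),np.degrees(np.arctan2(v[1],v[0])))
print('post top',onz(t,T([[607,72]]),.332),onz(s,S([[264,38]]),.332))
b=F.mean(0);l=L[0]
v=b-l[:3];print('dir',np.degrees(np.arctan2(v[1],v[0])),np.linalg.norm(v[:2]))
for yaw in np.radians([-15,-12]):
  f=l[:3]+.09*np.array([-np.cos(.349)*np.cos(yaw),-np.cos(.349)*np.sin(yaw),-np.sin(.349)]);print('focus',f)
E
```

```text
[[ 6.82991851e-01 -5.16032902e-02  2.29939844e-01  4.46880409e-04]
 [ 6.78469207e-01 -5.11810248e-02  2.45742445e-01  9.39420762e-04]
 [ 6.88040197e-01 -5.21208930e-02  2.12980415e-01  3.11466119e-04]]
orange [[ 7.28197537e-01 -6.43120704e-02  2.75465781e-01  6.98945480e-04]]
[ 0.76347626 -0.07721541  0.012     ]
0.12608926064253043 -107.86772217347132
0.13663884181320074 162.7471727641506
0.12596707954934735 71.74809587399048
0.13579566506959448 -17.196259543112806
foot side [ 0.76347417 -0.08120604  0.012     ]
0.13640997777569075 -17.122270735458326
0.1285845133464444 -108.60330788815119
0.13501781148519487 162.03512536157652
0.12657054112993327 72.01007352174265
post top [[ 0.76868172 -0.07648701  0.332     ]] [[ 0.76519542 -0.07713456  0.332     ]]
dir -17.652349341290922 0.08446135376904738
focus [ 0.60129929 -0.02971383  0.1991636 ]
focus [ 0.60026564 -0.03401929  0.1991636 ]
```

>>> move_arm --steps '[0, 0, 0, 0.337, -0.578, -0.06, -1, 0, 0, 0, 0.337, -0.578, -0.06, -1, 0, 0, 0, 0.337, -0.578, -0.06, -1, 0, 0, 0, 0.337, -0.578, -0.06, -1, 0, 0, 0, 0.337, -0.578, -0.06, -1, 0, 0, 0, 0.337, -0.578, -0.06, -1, 0, 0, 0, 0.337, -0.578, -0.06, -1, 0, 0, 0, 0.337, -0.578, -0.06, -1, 0, 0, 0, 0.337, -0.578, -0.06, -1, 0, 0, 0, 0.337, -0.578, -0.06, -1]' --squeeze 30

```text
clock: 1.1
position: [0.4266, 0.1155, 0.2034]
ee_rot: [0.0, 0.154, 0.988, 0.0]
contact_force: [1.1, 0.8, -0.4]
width: -0.0001
gripper_force: 0.0
```

>>> move_arm --steps '[0, 0, 0, 0.085, -0.145, -0.03, -1, 0, 0, 0, 0.085, -0.145, -0.03, -1, 0, 0, 0, 0.085, -0.145, -0.03, -1, 0, 0, 0, 0.085, -0.145, -0.03, -1, 0, 0, 0, 0.085, -0.145, -0.03, -1, 0, 0, 0, 0.085, -0.145, -0.03, -1, 0, 0, 0, 0.085, -0.145, -0.03, -1, 0, 0, 0, 0.085, -0.145, -0.03, -1, 0, 0, 0, 0.085, -0.145, -0.03, -1, 0, 0, 0, 0.085, -0.145, -0.03, -1]'

```text
clock: 2.1
position: [0.511, -0.0268, 0.174]
ee_rot: [0.0, 0.154, 0.988, 0.0]
contact_force: [-0.1, 0.5, 0.1]
width: -0.0001
gripper_force: 0.0
```

```bash
python3 - <<'E'
from h import *
a=grab('side');b=grab('top')
f=lambda im,x,y:cv2.resize(im['pixels'][y:y+120,x:x+80],None,fx=5,fy=5,interpolation=cv2.INTER_CUBIC)
cv2.imwrite('pics/press.png',np.hstack([f(a,225,130),f(b,240,170)]))
print(manip.get_state()['position'],manip.get_state()['contact_force'])
E
```

```text
[ 0.5110521  -0.02711944  0.17389295] [ 0.57523628  0.64893127 -0.3711362 ]
```

View pics/press.png

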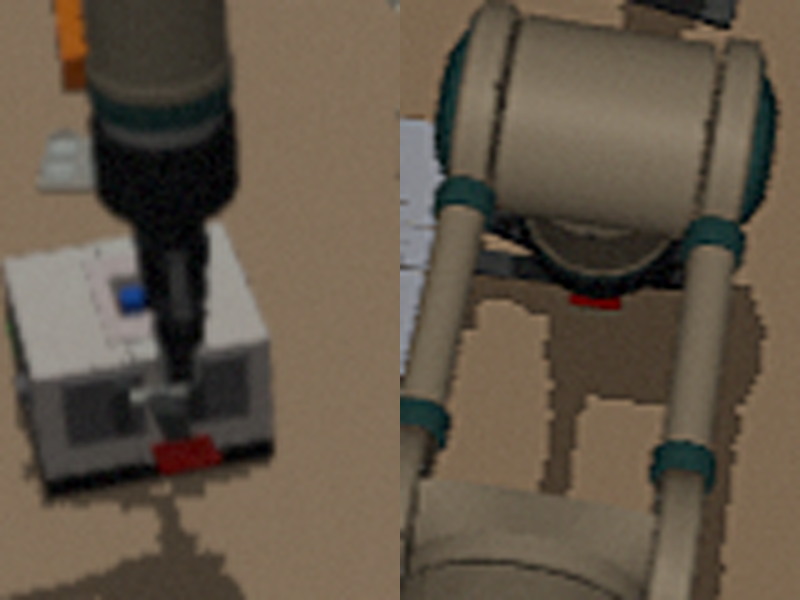

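The fingertip sits at about (175,380) in the left crop, above the red pad at (187,455), and is lined up with it. I'll press now.

>>> move_arm --steps '[0, 0, 0, 0, -0.004, -0.03, -1, 0, 0, 0, 0, -0.004, -0.045, -1, 0, 0, 0, 0, -0.004, -0.052, -1, 0, 0, 0, 0, -0.004, -0.058, -1, 0, 0, 0, 0, -0.004, -0.064, -1, 0, 0, 0, 0, -0.004, -0.07, -1, 0, 0, 0, 0, -0.004, -0.076, -1, 0, 0, 0, 0, -0.004, -0.082, -1, 0, 0, 0, 0, -0.004, -0.087, -1, 0, 0, 0, 0, -0.004, -0.087, -1]'

```text
clock: 3.2
position: [0.5105, -0.0311, 0.0857]
ee_rot: [-0.001, 0.154, 0.988, 0.0]
contact_force: [-0.3, 0.3, 0.1]
width: -0.0004
gripper_force: 0.0
```

>>> move_arm --steps '[0, 0, 0, 0, 0, -0.002, -1, 0, 0, 0, 0, 0, -0.004, -1, 0, 0, 0, 0, 0, -0.006, -1, 0, 0, 0, 0, 0, -0.007, -1, 0, 0, 0, 0, 0, -0.007, -1, 0, 0, 0, 0, 0, -0.007, -1, 0, 0, 0, 0, 0, -0.007, -1, 0, 0, 0, 0, 0, -0.007, -1, 0, 0, 0, 0, 0, -0.007, -1, 0, 0, 0, 0, 0, -0.007, -1]'

```text
clock: 4.2
position: [0.5114, -0.0314, 0.0802]
ee_rot: [0.0, 0.154, 0.988, 0.0]
contact_force: [-1.6, 1.5, 6.3]
width: -0.0002
gripper_force: 2.7
```

>>> move_arm --steps '[0, 0, 0, 0, 0, 0.05, -1, 0, 0, 0, 0, 0, 0.1, -1, 0, 0, 0, 0, 0, 0.14, -1, 0, 0, 0.02, 0.031, 0.159, 0.14, 1, 0, 0, 0.02, 0.031, 0.159, 0.14, 1, 0, 0, 0.02, 0.031, 0.159, 0.14, 1, 0, 0, 0.02, 0.031, 0.159, 0.14, 1, 0, 0, 0.02, 0.031, 0.159, 0.14, 1, 0, 0, 0.02, 0.031, 0.159, 0.14, 1, 0, 0, 0.02, 0.031, 0.159, 0.14, 1]'

```text
clock: 5.2
position: [0.5418, 0.1258, 0.2194]
ee_rot: [-0.0, 0.093, 0.996, -0.0]
contact_force: [0.0, 0.5, -0.5]
width: 0.0855
gripper_force: 0.0
```

```bash
python3 - <<'E'
from h import *
a=grab('side');b=grab('top')
f=lambda im,x,y:cv2.resize(im['pixels'][y:y+120,x:x+80],None,fx=5,fy=5,interpolation=cv2.INTER_CUBIC)
cv2.imwrite('pics/grasp.png',np.hstack([f(a,215,130),f(b,190,150)]))
st=manip.get_state();print(st['position'],st['width'],st['ee_rot'])
W=np.array([.542,.1275]);y=np.radians(-10.6)
for n,z in(('captop',.152),('bodytop',.136),('top',.1)):print(n,(proj(a,[*W,z])-[215,130])*5+2)
E
```

```text
[0.54200867 0.12588014 0.21964896] 0.08547989666424524 [-1.03205417e-04  9.29742817e-02  9.95668479e-01 -2.27138144e-04]
captop [[176.2086267  227.67474812]]
bodytop [[177.94501051 248.61476168]]
top [[181.76008351 294.54904515]]
```

View pics/grasp.png

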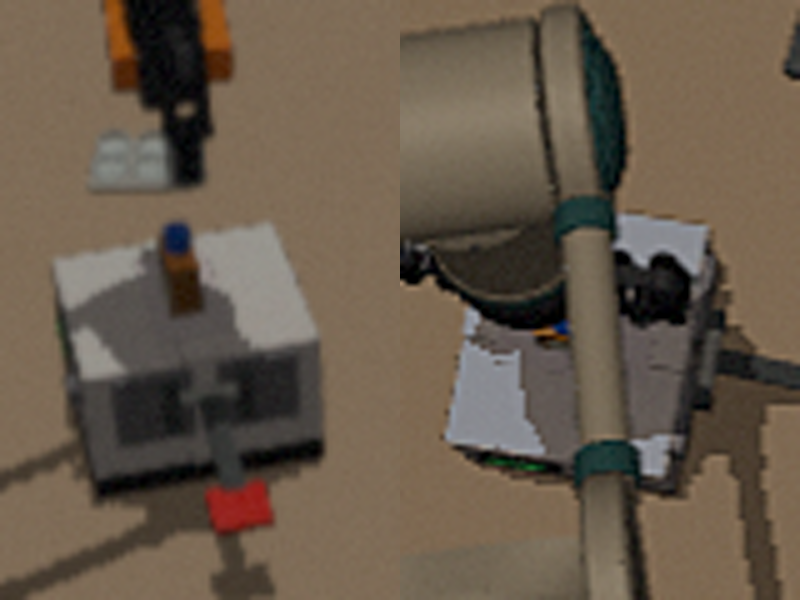

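The lever has latched and the flask is up, with its cap at (177,228) against a predicted (176,228). The gripper is centred above it, so I'll descend and grip across the narrow sides.

>>> move_arm --steps '[0, 0, 0, 0, 0.002, -0.03, 1, 0, 0, 0, 0, 0.002, -0.06, 1, 0, 0, 0, 0, 0.002, -0.08, 1, 0, 0, 0, 0, 0.002, -0.09, 1, 0, 0, 0, 0, 0.002, -0.098, 1, 0, 0, 0, 0, 0.002, -0.098, 0.3, 0, 0, 0, 0, 0.002, -0.098, -0.2, 0, 0, 0, 0, 0.002, -0.098, -0.4, 0, 0, 0, 0, 0.002, -0.098, -1, 0, 0, 0, 0, 0.002, -0.098, -1]' --squeeze 40

```text
clock: 6.3
position: [0.5429, 0.1295, 0.1228]
ee_rot: [0.001, 0.092, 0.996, 0.0]
contact_force: [-0.5, -1.4, 4.5]
width: 0.0395
gripper_force: 45.3
```

>>> move_arm --steps '[0, 0, 0, 0, 0, 0, -1, 0, 0, 0, 0, 0, 0, -1, 0, 0, 0, 0, 0, 0.005, -1, 0, 0, 0, 0, 0, 0.015, -1, 0, 0, 0, 0, 0, 0.03, -1, 0, 0, 0, 0, 0, 0.05, -1, 0, 0, 0, 0, 0, 0.075, -1, 0, 0, 0, 0, 0, 0.1, -1, 0, 0, 0, 0, 0, 0.12, -1, 0, 0, 0, 0, 0, 0.12, -1]'

```text
clock: 7.3
position: [0.5437, 0.1298, 0.2449]
ee_rot: [0.003, 0.092, 0.996, 0.001]
contact_force: [-0.2, 0.0, -1.1]
width: 0.0394
gripper_force: 44.8
```

```bash
python3 - <<'E'
from h import *
import pickle
from scipy.spatial.transform import Rotation as R
st=manip.get_state();print(st['position'],st['width'],st['gripper_force'],st['ee_rot'])
q=st['ee_rot'];Rt=R.from_quat([*q[1:],q[0]])
y=np.radians(-17.5);sx=np.array([np.cos(y),np.sin(y),0]);Y=np.array([-np.sin(y),np.cos(y),0]);c,s_=np.cos(.349),np.sin(.349)
zf=-s_*sx+c*np.array([0,0,1]); z=-zf
if Y@Rt.as_matrix()[:,1]<0:Y=-Y
G=R.from_matrix(np.c_[np.cross(Y,z),Y,z])
print('turn',(G*Rt.inv()).as_rotvec()/(2*np.pi))
print('focus',np.array([.682,-.051,.232])-.09*np.array([c*sx[0],c*sx[1],s_]),'zf',zf)
a=grab('side');b=grab('top');pickle.dump((a,b,st),open('i1.pkl','wb'))
f=lambda im,x,y:cv2.resize(im['pixels'][y:y+120,x:x+80],None,fx=5,fy=5,interpolation=cv2.INTER_CUBIC)
cv2.imwrite('pics/held.png',np.hstack([f(a,215,110),f(b,190,150)]))
E
```

```text
[0.54371195 0.12975169 0.24491993] 0.039431434976998976 44.81919050216675 [3.08054154e-03 9.18901159e-02 9.95764100e-01 7.57989567e-04]
turn [-0.01355291 -0.05291727 -0.01918786]
focus [ 0.60134    -0.025568    0.20122376] zf [-0.32613139  0.10282883  0.93971514]
```

View pics/held.png

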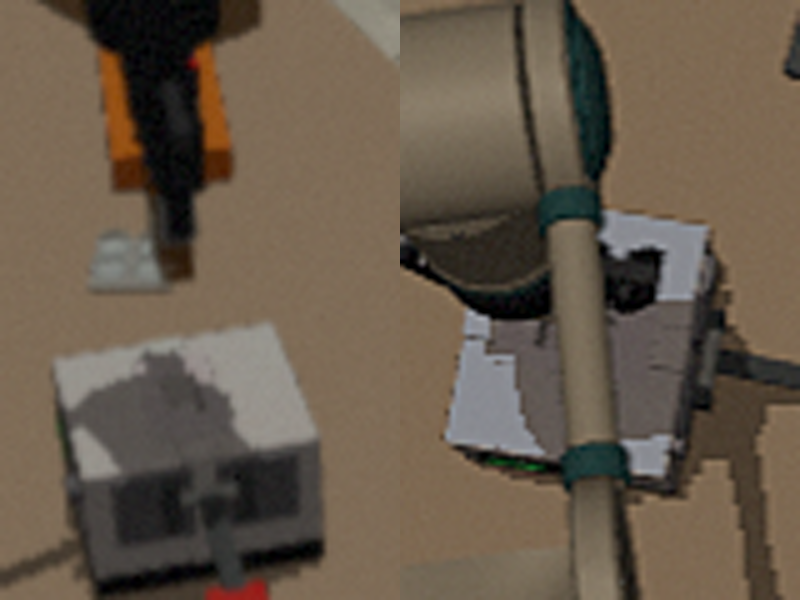

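The flask is held clear of the well, with its bottom at (178,278) in the side crop. Next I'll carry it to the focus.

>>> move_arm --steps '[-0.002, -0.008, -0.003, 0.005, -0.015, 0, -1, -0.004, -0.017, -0.006, 0.012, -0.035, -0.005, -1, -0.007, -0.026, -0.009, 0.02, -0.06, -0.01, -1, -0.009, -0.035, -0.012, 0.028, -0.085, -0.015, -1, -0.011, -0.043, -0.015, 0.036, -0.108, -0.02, -1, -0.0125, -0.049, -0.0175, 0.043, -0.127, -0.024, -1, -0.0135, -0.053, -0.019, 0.048, -0.142, -0.027, -1, -0.0135, -0.053, -0.019, 0.051, -0.15, -0.029, -1, -0.0135, -0.053, -0.019, 0.0525, -0.154, -0.029, -1, -0.0135, -0.053, -0.019, 0.0525, -0.154, -0.029, -1]'

```text
clock: 8.4
position: [0.5948, -0.0248, 0.2121]
ee_rot: [0.168, 0.15, 0.974, -0.027]
contact_force: [-0.2, 0.1, -0.7]
width: 0.0393
gripper_force: 44.8
```

```bash
python3 - <<'E'
from h import *
import pickle
from scipy.spatial.transform import Rotation as R
a=grab('side');b=grab('top');st=manip.get_state();pickle.dump((a,b,st),open('i2.pkl','wb'))
M=R.from_quat(np.roll(st['ee_rot'],-1)).as_matrix();p=st['position']
print(p,M,st['width'],st['gripper_force'])
F=np.array([.6013,-.0256,.2012]);print('mid err',p+.016*M[:,2]-F)
k=6;A=cv2.resize(a['pixels'][125:225,265:395],None,fx=k,fy=k,interpolation=cv2.INTER_CUBIC)
A=np.clip(A*1.6,0,255).astype(np.uint8)
def dot(X,c):
    u=(proj(a,X)[0]-[265,125])*k+k/2; cv2.circle(A,(int(u[0]),int(u[1])),3,c,-1);print(u)
dot(F,(0,255,0));dot([.682,-.051,.232],(255,0,255))
for s in(-.02,.02):
  for h in (.047,-.013): # bottom, body top corners
    for x in(-.01,.01): dot(p+M@[x,s,h],(255,255,0))
cv2.imwrite('pics/fin.png',A)
E
```

```text
[ 0.59479328 -0.02420563  0.21254225] [[-0.8985127   0.30011511  0.32032147]
 [ 0.28223594  0.95390213 -0.10204707]
 [-0.3361812  -0.00128436 -0.94179645]] 0.039235991786356346 44.795714020729065
mid err [-0.00138158 -0.00023838 -0.00372649]
[145.40011891 352.88019918]
[325.39773557 281.37955719]
[191.80171651 425.48946107]
[152.24884852 440.80211086]
[148.453983   331.94251596]
[107.66486728 347.97687378]
[177.86117305 375.05697874]
[139.36625607 390.07522161]
[135.21815771 282.39425964]
[ 95.55738474 298.10136892]
```

View pics/fin.png

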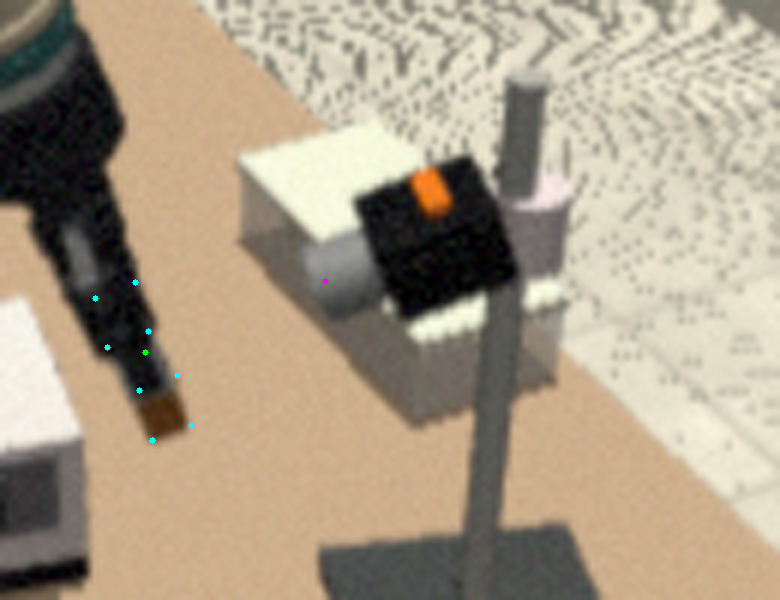

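The predicted bottom corners match the picture: (192,425) and (152,441) against about (188,428) and (152,443). The lens mark sits on the rim centre. All that's left is to raise 4 mm and let it settle.

>>> move_arm --steps '[0, 0, 0, 0.001, 0, 0.003, -1, 0, 0, 0, 0.001, 0, 0.004, -1, 0, 0, 0, 0.001, 0, 0.004, -1, 0, 0, 0, 0.001, 0, 0.004, -1, 0, 0, 0, 0.001, 0, 0.004, -1, 0, 0, 0, 0.001, 0, 0.004, -1, 0, 0, 0, 0.001, 0, 0.004, -1, 0, 0, 0, 0.001, 0, 0.004, -1, 0, 0, 0, 0.001, 0, 0.004, -1, 0, 0, 0, 0.001, 0, 0.004, -1]'

```text
clock: 9.5
position: [0.5956, -0.0246, 0.2166]
ee_rot: [0.169, 0.15, 0.974, -0.027]
contact_force: [-0.8, -0.4, -1.2]
width: 0.0394
gripper_force: 44.8
```

```bash
python3 - <<'E'
from h import *
st=manip.get_state();print(st['position'],st['gripper_force'],abs(st['qd']).max())
print(manip.sign_off())
E
```

```text
[ 0.59564518 -0.02458568  0.21664851] 44.79780972003937 0.0012578040969779812
the job is handed in; nothing more can be done
None
```

The job is handed in at about 9.5 s: the lever latched and the flask is held still at the focus, about 1 mm off by my measurements; the sign-off returned no verdict.

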